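Find the over-long riser bar in the rack and swap it from stock

TASK

The bench rack should hold a matched set of three 100 mm riser bars, but one of the three in it is a 120 mm bar, and none is pushed right back. Find the long one, put it back in the stock tray, lying flat on the tray floor, and slide the 100 mm bar from the tray into its lane. Finish with all three short bars fully home against the rear stop and the bail swung over and fully down in front of their ends; leave the other long bar in the tray and the things round about alone.

Things in the scene. Friction and masses are not known exactly. Their poses are not given: they have to be found in the camera images.
- rack: Fixed aluminium rack on the bench. Origin: on the bench, under the middle of a 100 mm bar that is home in the middle lane; x along the lanes to the rear stop (front, open, at -x), y left, z up. Base plate 6 mm thick, x = -88 to +60 mm, 140 mm wide; in front of the lanes it is a bare apron. Three lanes 28 mm wide, centre lines at y = +38, 0, -38 mm, floor at z = 6 mm.
- lane_mouth (a point): Front end of the middle lane, on its floor: rack (-45, 0, 6) mm; axes as the rack's. Lane walls run from here to the rear stop, 14 mm high above the floor, with rounded noses here. Bars stand 16 mm above the walls but only 12 mm apart, so most fingers do not fit between bars that lie side by side; a bar end that stands proud of its neighbours can be pinched from above.
- stop_face (a point): Middle of the rear stop's front face, on the lane floor: rack (50, 0, 6) mm; axes as the rack's. The stop is 24 mm high above the floor and 12 mm thick, across all lanes. A 100 mm bar pushed back to it ends at rack x = -50 mm in front; a 120 mm bar pushed back ends at x = -70 mm, 20 mm proud.
- bail (a joint): Bail of the rack, a U of 8 mm steel rod hinged along the rack's y at rack (-15, 0, 44) mm, cross rod 47 mm from the hinge. 0 = fully down before the bar ends (rod at rack x = -57, z = 22 mm; blocked if a bar stands over 3 mm proud). Grows as it swings up, over (rod at 91 mm high at 2.05 rad) and back to a stop at 3.05. Starts at 2.6 to 3.0; light friction (about 1 N at the rod), stays where left.
- bail_rod (a point): Middle of the bail's cross rod (8 mm thick, along the rack's y, 69 mm to each side of this point); moves with the bail.
- bar_1_mid (a point): One of the three riser bars that start in the rack, one in each lane and along it: plain steel, 26 mm wide, 30 mm high, 0.3 to 0.65 kg. Two of them are 100 mm long, one 120 mm; which one, and in which lane, is not told. All start with their middles at rack x = -12 to -20 mm, so none is pushed back to the stop. The point is the bar's middle (15 mm above its underside); x along the bar, z up.
- bar_2_mid (a point): As bar_1_mid, another of the three bars in the rack (100 or 120 mm long).
- bar_3_mid (a point): As bar_1_mid, another of the three bars in the rack (100 or 120 mm long).
- stock_tray: Fixed low grey stock tray, 154 mm (x) by 180 mm (y), floor 4 mm above the bench, rim 11 mm high and 4 mm thick. Origin on the bench under its middle, z up. Its right-hand third (round y = -58 mm in its frame) starts empty: room for the bar that comes back.
- spare_bar_mid (a point): The right spare: a riser bar 100 x 26 x 30 mm (0.3 to 0.65 kg) that starts lying in the stock tray, roughly along the tray's x, in the middle or the left-hand third. The point is the middle of the bar (15 mm above its underside); x along the bar.
- long_stock_mid (a point): A 120 x 26 x 30 mm riser bar that belongs in the stock tray and stays there, in the other of the two places. The point is its middle, 15 mm above its underside; x along the bar.
- tube_post: Obstacle, fixed: the tool rest's upright post and tube on the left of the bench, 352 mm tall, within 65 mm of its origin (on the bench) all round; keep the arm and hand clear.
- casting_tip (a point): Obstacle, fixed: underside of the near end of the big casting, which overhangs the bench 180 mm up between tray and rack. From this point it runs away from the robot, 80 mm to each side; 80 mm behind the point a brown block 118 mm high stands under it, reaching 135 mm to the right of the point. Axes as the robot's. Keep the hand and wrist clear of both.
- oil_can: Bystander: small oil can, 62 mm wide, 123 mm tall with its spout; origin under it.
- deburr_tool: Bystander: blue-handled deburring tool lying on the bench, 118 mm long; origin under it.
- dial_gauge: Bystander: dial gauge lying on the bench, 104 x 56 x 20 mm; origin under it.
- flap_disc: Bystander: flap grinding disc lying on the bench, 94 mm across, 15 mm thick; origin under it.

How it is judged:
By the outcome, as a careful person would: the job done as asked, in the order asked, and still so for the second after the job is handed in, with the robot touching nothing.
It also fails if it takes over 72 s, if anything falls off the work surface, if the arm or the gripper's body presses on something with over 40 N, if the wrist force passes 120 N, or if a joint passes its speed limit or range.

ROBOT

A 7-joint arm with a two-finger parallel gripper is mounted at the origin on a cart in front of the work surface, level with it; the furniture and walls round the work are solid. World frame = base frame: x ahead of the robot, y to its left, z up, the work surface at z = 0. Lengths are in m, angles in rad, forces in N, time in s.
With the tool pointing down it reaches from about 0.35 to 0.9 m from the base axis. Payload 8.1 kg.
Tool frame: the origin (TCP) lies midway between the tips of the shut fingers; the grasp point (between the pads) lies arm.grip_point_offset behind it (arm.grip_point_offset is the distance from the TCP to the grasp point, in m); x points along the fingers, z is the direction in which the jaws open and shut, and the axes are right-handed (so a half turn about x gives the same grasp; the last joint's range is limited). The gripper opens to 92 mm and grips with 3 to 60 N. Pads are 19 mm wide; open, the fingers measure 130 mm over their backs; the gripper's body (75 mm by 190 mm) begins 47 mm behind the grasp point.
Start: joints at [-1.321, 0.434, 0.025, 1.573, -0.012, 1.134, -0.075], TCP at [0.216, 0.587, 0.227] pointing down, gripper open.
Joint ranges: [-2.62, 2.62], [-0.44, 2.09], [-1.27, 1.32], [0.08, 2.57], [-1.32, 4.46], [0.12, 2], [-2.74, 2.74]. Speed limits (rad/s): [2.22, 2.22, 3.01, 3.01, 3.14, 3.14, 3.14].

INTERFACE

Orientations are given as a rotation vector (axis times angle).
In Python, from rig import arm gives the robot as it stands. The module is installed in compiled form; this text tells all that it offers. Calls block until the motion is done:
- arm.move_ptp(position, orientation): joint-space move of the TCP to a pose.
- arm.move_linear(position, attitude=None, feed=0.15, threshold=None): straight line of the TCP; attitude=None keeps the orientation; feed is the mean speed in m/s. With threshold (N) it stops when the force on the tool has changed by that much, and returns True; else False.
- arm.set_joints(angles): joint-space move.
- arm.grip(opening, grip_force=None): finger opening in m; grip_force is the grip in N (None keeps the last); returns when the fingers have stopped.
- arm.sleep(seconds).
- arm.solve_ik(position, orientation): joint angles nearest the present ones, or None.
- arm.get_image(name): name is "scene" or "top"; returns a dict with "color" (420x560x3 uint8, blue, green, red), "vfov" (degrees; the focal length in pixels is half the picture's height over the tangent of half this angle, whatever the lens; pixels are square), "cx", "cy" (the principal point, pixels), "eye" and "orientation" of the camera in the world. Camera axes: x right, y up, looking along -z (the intrinsics and any distortion apply to the point x, -y, -z); pixel columns grow to the right and rows downward; lengths in m; the calibration is good to about 2 mm. A picture is of the moment at which its call begins. There is no depth.
A pose or a line that the arm cannot do raises arm.MotionError and nothing moves.
- arm.hand_in(): hands the job in, once; it reports no verdict.
Readings, each from a call of its own:
- arm.read_t(): time.
- arm.read_joint_pos(): joint angles.
- arm.read_joint_velocities(): joint speeds.
- arm.read_joint_efforts(): joint torques, N m.
- arm.read_tcp_pos(): TCP position.
- arm.read_eef_rot(): TCP orientation.
- arm.read_force(): force on the tool from outside, world axes, zero at the start.
- arm.read_torque(): the same for the moment, N m.
- arm.read_gripper_width(): finger opening in m.
Only numpy, scipy, OpenCV 4.12 (cv2) and the standard library are available. Lean on these libraries where they do the work, as an engineer would, in place of code of your own. Each camera call takes 0.05 s, during which the arm holds its last target.

## Working session

There is one attempt and no reset: what is moved stays moved. The work goes in short steps, each a Python script; the robot and the scene stay as the last script left them, time stands still between calls to the robot, and variables do not carry over. Pictures are saved under pics/ and viewed, and the job is handed in when it is done.

```bash
mkdir -p pics; ls; python3 - <<'E'
from rig import arm
import cv2
for n in("scene","top"):
    im=arm.get_image(n); cv2.imwrite(f"pics/{n}0.png",im["color"])
    print({k:v for k,v in im.items() if k!="color"})
print(arm.read_t(),arm.grip_point_offset,arm.read_tcp_pos(),arm.read_eef_rot(),arm.read_gripper_width())
print([k for k in dir(arm) if k[0]!='_'])
E
```

```text
pics
{'vfov': 54.82212929535866, 'cx': 280.9780298564354, 'cy': 218.46774033139297, 'eye': array([0.26985008, 0.46654067, 0.81937544]), 'orientation': array([ 0.22421575, -0.91881787, -2.48997345])}
{'vfov': 57.0490184739244, 'cx': 282.67150017187276, 'cy': 204.301523638412, 'eye': array([ 0.39003981, -0.04913406,  0.97360836]), 'orientation': array([ 0.16081039, -0.16148097, -1.60669281])}
0.1 0.0188 [0.21583279 0.5860543  0.22602075] [-0.946397    1.35685043  0.94484576] 0.09229979581069475
['MotionError', 'get_image', 'grip', 'grip_point_offset', 'hand_in', 'move_linear', 'move_ptp', 'read_eef_rot', 'read_force', 'read_gripper_width', 'read_joint_efforts', 'read_joint_pos', 'read_joint_velocities', 'read_t', 'read_tcp_pos', 'read_torque', 'set_joints', 'sleep', 'solve_ik']
```

View pics/scene0.png

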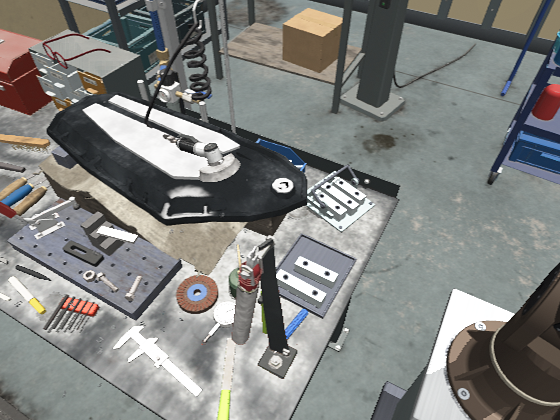

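View pics/top0.png

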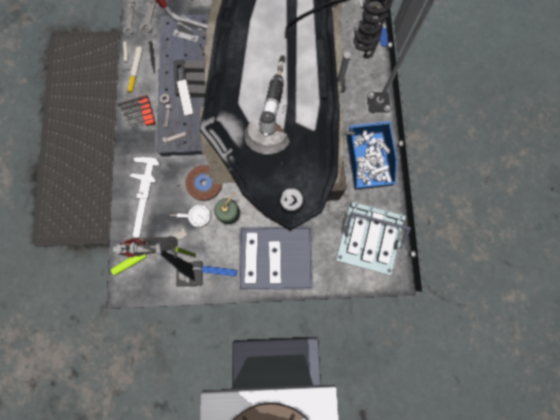

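```bash
python3 - <<'E'
import cv2
a=cv2.imread("pics/top0.png")
cv2.imwrite("pics/t_c.png",cv2.resize(a[190:300,225:425],None,fx=4,fy=4,interpolation=cv2.INTER_CUBIC))
b=cv2.imread("pics/scene0.png")
cv2.imwrite("pics/s_c.png",cv2.resize(b[150:320,260:400],None,fx=5,fy=5,interpolation=cv2.INTER_CUBIC)[:600*2])
cv2.imwrite("pics/s_c1.png",cv2.resize(b[150:240,290:400],None,fx=6.6,fy=6.6,interpolation=cv2.INTER_CUBIC))
cv2.imwrite("pics/s_c2.png",cv2.resize(b[220:320,260:380],None,fx=6,fy=6,interpolation=cv2.INTER_CUBIC))
E
```

```text
(no output)
```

View pics/t_c.png

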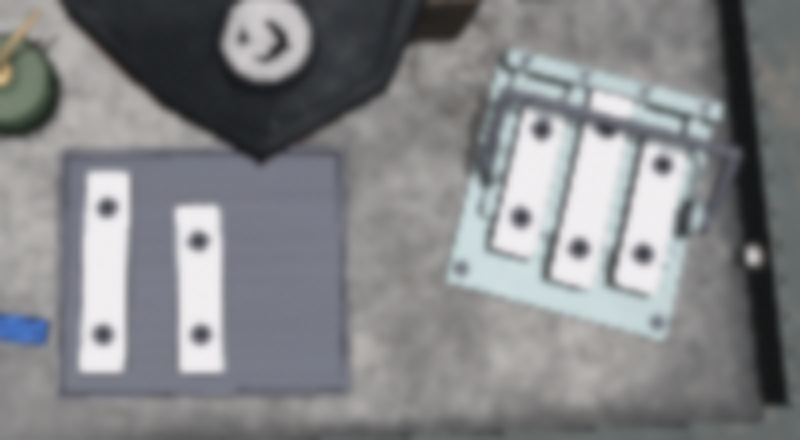

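View pics/s_c1.png

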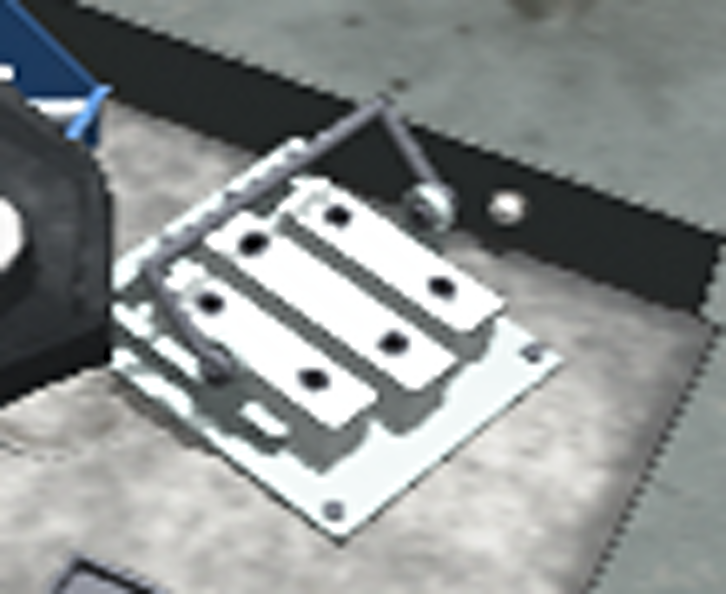

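View pics/s_c2.png

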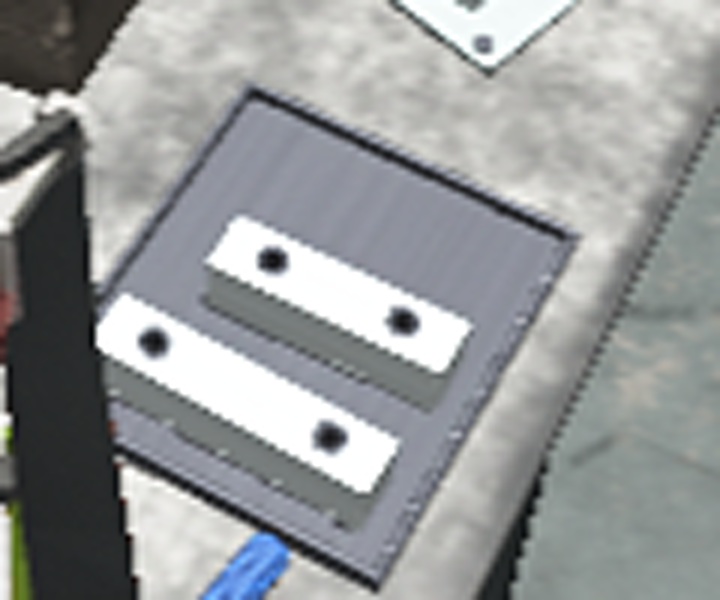

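```bash
cat > h.py <<'E'
import cv2, numpy as np
from scipy.spatial.transform import Rotation as R
def cam(im):
    f=210/np.tan(np.radians(im["vfov"])/2); return f,im["cx"],im["cy"],np.array(im["eye"]),R.from_rotvec(im["orientation"]).as_matrix()
def cast(c,uv,z):
    f,cx,cy,e,M=c; uv=np.atleast_2d(np.asarray(uv,float))
    d=np.c_[(uv[:,0]-cx)/f,-(uv[:,1]-cy)/f,-np.ones(len(uv))]@M.T
    return e+d*((z-e[2])/d[:,2])[:,None]
def proj(c,P):
    f,cx,cy,e,M=c; q=(np.atleast_2d(P)-e)@M
    return np.c_[cx+f*q[:,0]/-q[:,2],cy+f*q[:,1]/q[:,2]]
E
cat > m.py <<'E'
import pickle,sys
from h import *
from rig import arm
ims={n:arm.get_image(n) for n in("scene","top")}
pickle.dump(ims,open("ims.pkl","wb"))
E
python3 m.py; python3 - <<'E'
from h import *; import pickle
ims=pickle.load(open("ims.pkl","rb"))
S=6
for n,roi in(("top",(190,300,225,425)),("scene",(150,320,260,400))):
    im=ims[n];c=cam(im);a=im["color"][roi[0]:roi[1],roi[2]:roi[3]]
    a=cv2.resize(a,None,fx=S,fy=S,interpolation=cv2.INTER_CUBIC)
    mn=a.min(2); hsv=cv2.cvtColor(a,cv2.COLOR_BGR2HSV)
    # white bars
    for nm,mask,z in(("bar",((mn>(215 if n=="top" else 235))&(hsv[...,1]<14)),None),("hole",(a.max(2)<95),None)):
        ct,_=cv2.findContours(mask.astype(np.uint8),0,1)
        for k in ct:
            A=cv2.contourArea(k)/S/S
            if nm=="bar" and A>150:
                r=cv2.minAreaRect(k); box=cv2.boxPoints(r)
                box=(box+.5)/S-.5+[roi[2],roi[0]]
                P=cast(c,box,.034)
                print(n,nm,round(A),"px",box.mean(0).round(1),"ctr",P.mean(0).round(4),"sides",np.linalg.norm(np.diff(P[:3],axis=0),axis=1).round(4),"ang",[np.degrees(np.arctan2(*(P[i+1]-P[i])[1::-1])).round(1) for i in(0,1)])
            if nm=="hole" and 8<A<60:
                m=cv2.moments(k);u=np.array([m['m10'],m['m01']])/m['m00'];u=(u+.5)/S-.5+[roi[2],roi[0]]
                print(n,nm,round(A),"px",u.round(1),cast(c,u,.034)[0].round(4))
    cv2.imwrite(f"pics/mask_{n}.png",cv2.resize(((mn>215)&(hsv[...,1]<14)).astype(np.uint8)*255,None,fx=.55,fy=.55))
E
```

```text
top bar 368 px [274.6 261.8] ctr [ 0.4443 -0.0282  0.034 ] sides [0.0243 0.0963] ang [np.float64(-90.8), np.float64(179.3)]
top bar 449 px [250.7 257.5] ctr [0.4572 0.0289 0.034 ] sides [0.1175 0.0246] ang [np.float64(-3.0), np.float64(-94.2)]
top bar 298 px [387.6 244.5] ctr [ 0.4744 -0.3042  0.034 ] sides [0.0869 0.0257] ang [np.float64(-17.7), np.float64(-105.2)]
top bar 366 px [372.2 242. ] ctr [ 0.4821 -0.2673  0.034 ] sides [0.0933 0.0269] ang [np.float64(-17.7), np.float64(-105.7)]
top bar 296 px [357.3 236. ] ctr [ 0.4982 -0.2324  0.034 ] sides [0.0842 0.0265] ang [np.float64(-17.9), np.float64(-106.3)]
top hole 9 px [275.6 299.1] [ 0.3565 -0.0274  0.034 ]
top hole 10 px [300.9 298.9] [ 0.3545 -0.0871  0.034 ]
top hole 30 px [320.9 298.3] [ 0.354  -0.1346  0.034 ]
top hole 18 px [347.  297.5] [ 0.3531 -0.1961  0.034 ]
top hole 18 px [368.7 296.4] [ 0.3536 -0.2476  0.034 ]
top hole 12 px [395.5 244.6] [ 0.473  -0.3231  0.034 ]
top hole 33 px [343.9 225.5] [ 0.525  -0.2015  0.034 ]
top hole 12 px [294.3 200.4] [ 0.5931 -0.0829  0.034 ]
scene bar 498 px [300.3 285. ] ctr [0.4558
[... 471 characters left out ...]
27 px [341.8 196.6] ctr [ 0.4834 -0.2688  0.034 ] sides [0.0281 0.103 ] ang [np.float64(-91.0), np.float64(161.7)]
scene bar 185 px [350.1 189. ] ctr [ 0.4747 -0.3059  0.034 ] sides [0.028  0.0961] ang [np.float64(-90.3), np.float64(162.4)]
scene bar 205 px [282.  184.6] ctr [ 0.6434 -0.2294  0.034 ] sides [0.0552 0.0517] ang [np.float64(-150.4), np.float64(118.0)]
scene hole 10 px [314.6 292.5] [0.4181 0.0297 0.034 ]
scene hole 10 px [285.2 276.6] [0.4944 0.0256 0.034 ]
scene hole 9 px [326.8 273.2] [ 0.4158 -0.0292  0.034 ]
scene hole 9 px [305.  262.9] [ 0.4719 -0.0297  0.034 ]
scene hole 8 px [315.7 213.7] [ 0.5165 -0.1792  0.034 ]
scene hole 10 px [369.8 150.8] [ 0.4845 -0.4827  0.034 ]
```

```bash
cat > loc.py <<'E'
from h import *; import pickle
ims=pickle.load(open("ims.pkl","rb"))
T=cam(ims["top"]);S=cam(ims["scene"])
def top(p): return (np.array(p)+.5)/4-.5+[225,190]
def s1(p): return (np.array(p)+.5)/6.6-.5+[290,150]
def s2(p): return (np.array(p)+.5)/6-.5+[260,220]
def ref(n,uv,r=3):  # dark-blob subpixel centroid
    g=cv2.cvtColor(ims[n]["color"],6).astype(float);u,v=np.round(uv).astype(int)
    w=g[v-r:v+r+1,u-r:u+r+1];w=np.clip(200-w,0,None);Y,X=np.mgrid[-r:r+1,-r:r+1]
    return np.array([u+(w*X).sum()/w.sum(),v+(w*Y).sum()/w.sum()])
for nm,a,b in(("L",[(521,217),(541,129)],[(314,379),(211,303)]),("M",[(580,248),(606,125)],[(395,343),(253,243)]),("R",[(643,253),(662,165)],[(441,287),(338,216)])):
    P=np.array([cast(T,ref("top",top(p)),.036)[0] for p in a]);Q=np.array([cast(S,ref("scene",s1(p)),.036)[0] for p in b])
    for n,X in(("top",P),("sc",Q)):
        d=X[1]-X[0];print(nm,n,"mid",X.mean(0)[:2].round(4),"sp",np.linalg.norm(d).round(4),"ang",np.degrees(np.arctan2(d[1],d[0])).round(1))
P=cast(T,top([(447,283),(666,338)]),.006);Q=cast(S,s1([(340,543),(562,358)]),.006)
for n,X in(("top",P),("sc",Q)):
    d=X[0]-X[1];print("front",n,X.round(4)[:,:2].tolist(),np.linalg.norm(d).round(4),"yaw",np.degrees(np.arctan2(d[1],d[0]))-90, "mid",X.mean(0).round(4))
P=cast(T,top([(62,152),(346,152),(348,390),(60,393)]),.011);print("tray top",P[:,:2].round(4).tolist(),P.mean(0))
Q=cast(S,s2([(250,88),(578,238),(378,588)]),.011);print("tray sc (rear-right,front-right,front-left)",Q[:,:2].round(4).tolist())
print("tip top@.18..",[cast(T,top((260,160)),z)[0].round(3) for z in(.18,.21)],"sc",[cast(S,(305,203),z)[0].round(3) for z in(.18,.21)])
E
python3 loc.py; python3 - <<'E'
import cv2
b=cv2.imread("pics/scene0.png")
cv2.imwrite("pics/tip.png",cv2.resize(b[140:280,220:340],None,fx=4,fy=4,interpolation=2))
E
```

```text
L top mid [ 0.5057 -0.2329] sp 0.0569 ang -17.8
L sc mid [ 0.504  -0.2361] sp 0.0566 ang -19.7
M top mid [ 0.4957 -0.2692] sp 0.0778 ang -17.1
M sc mid [ 0.4938 -0.2706] sp 0.0763 ang -18.6
R top mid [ 0.4804 -0.3046] sp 0.0563 ang -17.7
R sc mid [ 0.4792 -0.3076] sp 0.0565 ang -20.3
front top [[0.4426, -0.181], [0.4035, -0.3133]] 0.138 yaw -16.48135612612107 mid [ 0.423  -0.2471  0.006 ]
front sc [[0.4415, -0.1786], [0.4006, -0.3138]] 0.1413 yaw -16.830225966809607 mid [ 0.4211 -0.2462  0.006 ]
tray top [[0.5339, 0.0556], [0.5264, -0.1227], [0.3804, -0.1156], [0.3859, 0.0597]] [ 0.45663899 -0.03073856  0.011     ]
tray sc (rear-right,front-right,front-left) [[0.5256, -0.1176], [0.3753, -0.1143], [0.3802, 0.0642]]
tip top@.18.. [array([ 0.5  , -0.065,  0.18 ]), array([ 0.496, -0.064,  0.21 ])] sc [array([ 0.504, -0.075,  0.18 ]), array([ 0.493, -0.05 ,  0.21 ])]
```

View pics/tip.png

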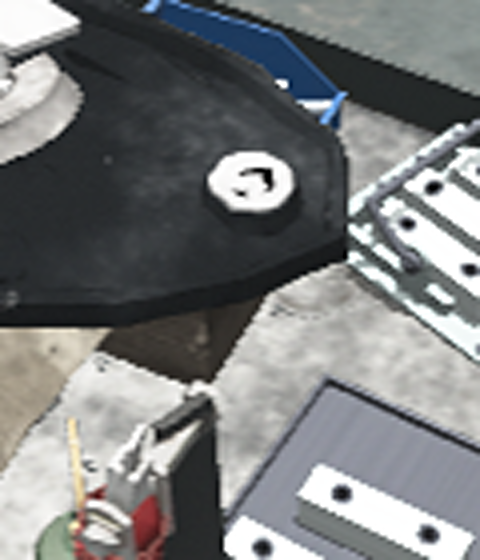

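```bash
cat >> h.py <<'E'
YAW=np.radians(-17.5)
O=np.array([.5058,-.2739])
d=np.array([np.cos(YAW),np.sin(YAW)]); n=np.array([-d[1],d[0]])
def W(x,y,z): # rack mm -> world
    return np.r_[O+d*x/1e3+n*y/1e3, z/1e3]
def toR(p): q=np.asarray(p)[:2]-O; return np.array([q@d*1e3,q@n*1e3,p[2]*1e3])
def ori(yaw,s=1): # jaws across direction yaw
    x=np.array([0,0,-1.]);z=s*np.array([-np.sin(yaw),np.cos(yaw),0])
    return R.from_matrix(np.c_[x,np.cross(z,x),z]).as_rotvec()
E
python3 - <<'E'
from h import *
from rig import arm
print(R.from_rotvec(arm.read_eef_rot()).as_matrix().round(2))
for s in(1,-1):
  for nm,p,y in(("rack",W(-95,38,150),YAW),("rackR",W(-64,-38,12),YAW),("bail",W(40,0,150),YAW),("tray",(.44,-.028,.015),0),("mid",(.38,0,.45),YAW)):
    q=arm.solve_ik(p,ori(y,s)); print(s,nm,None if q is None else np.round(q,2))
E
```

```text
[[-0.   -0.94  0.35]
 [-0.    0.35  0.94]
 [-1.   -0.   -0.  ]]
1 rack [-0.4   0.4   1.    2.08 -0.44  0.89  2.11]
1 rackR [ 0.1   0.61  0.54  2.06 -0.55  0.61  2.29]
1 bail [-0.13  0.59  0.81  1.74 -0.49  1.03  2.13]
1 tray [-0.26  0.48  0.26  2.24 -0.28  0.46  1.8 ]
1 mid [-0.87 -0.18  0.6   1.72  0.1   1.57  0.99]
-1 rack [-0.39  0.39  0.97  2.08 -0.42  0.88 -1.05]
-1 rackR [-0.23  0.89  1.14  2.09 -1.06  0.93 -0.34]
-1 bail [-0.21  0.65  0.97  1.74 -0.6   1.08 -0.91]
-1 tray [-0.49  0.53  0.58  2.26 -0.6   0.51 -1.01]
-1 mid [-0.95 -0.2   0.66  1.72  0.12  1.58 -2.17]
```

```bash
python3 - <<'E'
from h import *
from rig import arm
arm.move_linear([.19,.52,.46],feed=.3)
q=np.array(arm.read_joint_pos()); print(q.round(3),arm.read_t())
arm.grip(0.0)
q[0]=.45;q[2]=0;q[4]=0;q[6]=1.6
arm.set_joints(q)
print(arm.read_tcp_pos(),arm.read_eef_rot(),arm.read_t(),arm.read_gripper_width())
for s in(1,-1):
  for nm,p,y in(("rack",W(-95,38,150),YAW),("rackR",W(-64,-38,12),YAW),("bail",W(40,0,150),YAW),("tray",(.44,-.028,.015),0),("mid",(.38,0,.45),YAW)):
    q=arm.solve_ik(p,ori(y,s)); print(s,nm,None if q is None else np.round(q,2))
E
```

```text
[-1.344  0.223  0.036  1.318 -0.008  1.603 -0.091] 1.1667
[ 0.47253995 -0.28634924  0.45817907] [-0.89347808  1.37979412  0.89709939] 5.6083 0.0005692989356847783
1 rack [ 0.41  0.29 -0.08  2.02  0.03  0.84  1.58]
1 rackR [ 0.51  0.56 -0.03  2.03  0.03  0.56  1.73]
1 bail [ 0.43  0.49 -0.04  1.69  0.02  0.96  1.64]
1 tray [ 0.09  0.48 -0.19  2.21  0.19  0.47  1.32]
1 mid [ 0.14 -0.08 -0.25  1.66 -0.02  1.55  1.16]
-1 rack [ 0.11  0.28  0.29  2.04 -0.11  0.83 -1.42]
-1 rackR [ 0.24  0.57  0.34  2.05 -0.34  0.57 -1.05]
-1 bail [ 0.1   0.51  0.43  1.72 -0.25  0.97 -1.25]
-1 tray [-0.12  0.47  0.09  2.23 -0.09  0.45 -1.54]
-1 mid [ 0.05 -0.08 -0.17  1.67 -0.01  1.55 -2.  ]
```

```bash
cat > push.py <<'E'
from h import *
from rig import arm
def push(y,x0=-95,x1=-50,thr=15,z=14):
    arm.move_linear(W(x0,y,z),ori(YAW),feed=.25)
    hit=arm.move_linear(W(x1,y,z),feed=.06,threshold=thr)
    f=arm.read_force();p=toR(arm.read_tcp_pos())
    print("push",y,hit,p.round(1),"F rack",(f[:2]@d).round(1),(f[:2]@n).round(1),f[2].round(1),arm.read_t())
    arm.move_linear(W(p[0]-12,y,z),feed=.2)
E
python3 - <<'E'
from push import *
arm.move_ptp(W(-95,38,110),ori(YAW)); print(arm.read_t())
push(38)
arm.move_linear(W(-95,38,60),feed=.25)
arm.move_linear(W(-95,-38,60),feed=.25)
push(-38)
arm.move_linear(W(-95,-38,60),feed=.25)
for k in("top","scene"):
    cv2.imwrite(f"pics/{k}1.png",cv2.resize(arm.get_image(k)["color"][190:300,225:425] if k=="top" else arm.get_image(k)["color"][150:240,290:400],None,fx=4 if k=="top" else 6.6,fy=4 if k=="top" else 6.6,interpolation=2))
E
```

```text
6.9583
push 38 True [-61.1  38.   13.6] F rack 0.1 0.1 -0.8 8.1
push -38 True [-61.5 -37.9  13.7] F rack -0.3 -0.3 -0.0 10.075
```

View pics/scene1.png

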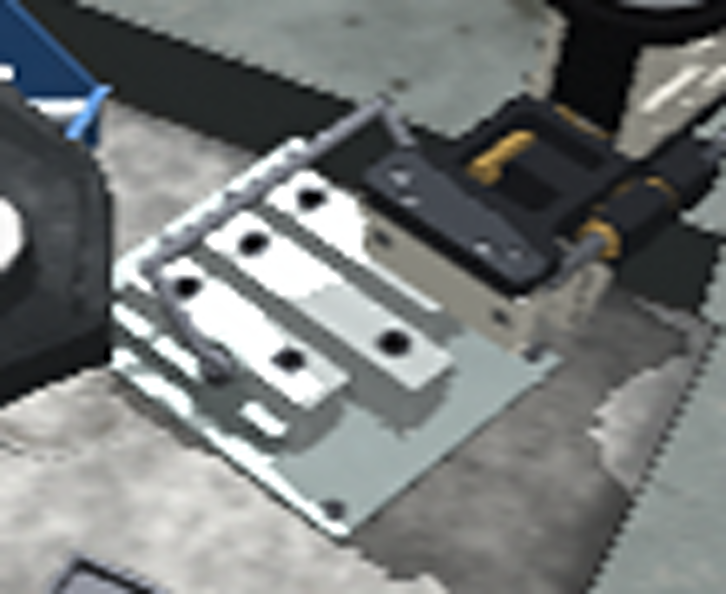

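```bash
python3 - <<'E'
from push import *
arm.move_linear(W(-64,0,70),feed=.25)
arm.grip(.042)
arm.move_linear(W(-64,0,12),feed=.15)
arm.grip(0.0,40)
f=arm.read_force();print(arm.read_gripper_width(),toR(arm.read_tcp_pos()).round(1),f[:2]@d,f[:2]@n,f[2],arm.read_torque().round(2),arm.read_t())
hit=arm.move_linear(W(-126,0,12),feed=.12,threshold=25)
f=arm.read_force();print(hit,arm.read_gripper_width(),toR(arm.read_tcp_pos()).round(1),f[:2]@d,f[:2]@n,f[2],arm.read_t())
arm.grip(.042)
f=arm.read_force();print(f[:2]@d,f[:2]@n,f[2])
arm.move_linear(W(-81,0,12),feed=.15)
for k in("top","scene"):
    cv2.imwrite(f"pics/{k}2.png",cv2.resize(arm.get_image(k)["color"][190:300,225:425] if k=="top" else arm.get_image(k)["color"][150:240,290:400],None,fx=4 if k=="top" else 6.6,fy=4 if k=="top" else 6.6,interpolation=2))
E
```

```text
0.025749874579444356 [-63.4   0.1  12.9] -1.236360295014761 1.47403172550621 6.5309087093496965 [0.28 0.11 0.07] 12.9167
False 0.025778102484281452 [-127.1   -0.2   12.5] -6.2491672178667095 -0.5007517799944047 15.787264272363707 13.5833
0.33606490128013305 0.5572469515376418 -0.05273880915704275
```

View pics/scene2.png

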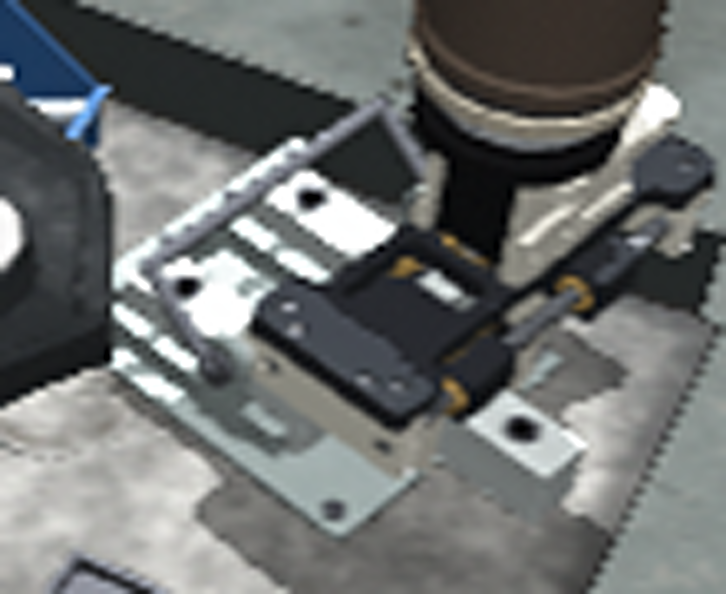

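View pics/top2.png

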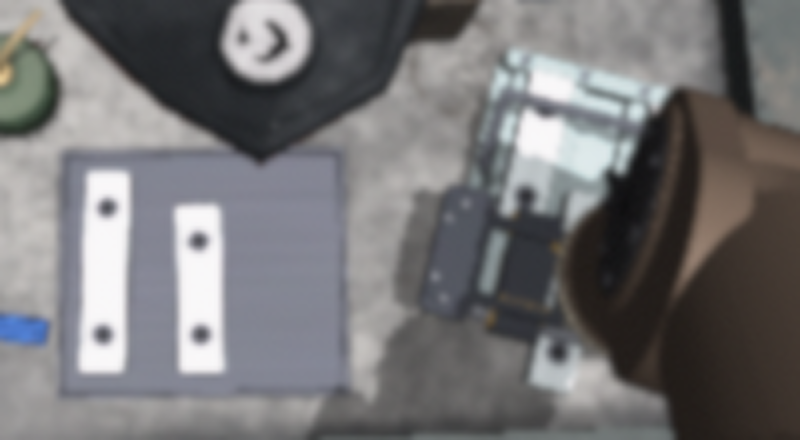

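```bash
python3 - <<'E'
from push import *
arm.grip(0.0,55)
p=arm.read_tcp_pos();print(arm.read_gripper_width(),toR(p).round(1),arm.read_t())
arm.move_linear(W(-81,0,75),feed=.15)
f=arm.read_force();print("lifted",f,arm.read_torque().round(2),arm.read_gripper_width())
ty=np.radians(-2)
arm.move_linear([.42,-.17,.075],ori(np.radians(-9)),feed=.2)
arm.move_linear([.442,-.087,.075],ori(ty),feed=.2)
arm.move_linear([.442,-.087,.024],feed=.15)
print("down",arm.move_linear([.442,-.087,.008],feed=.03,threshold=8),arm.read_tcp_pos(),arm.read_force(),arm.read_t())
for k in("top","scene"):
    cv2.imwrite(f"pics/{k}3.png",cv2.resize(arm.get_image(k)["color"][190:300,225:425] if k=="top" else arm.get_image(k)["color"][220:320,260:380],None,fx=4 if k=="top" else 6,fy=4 if k=="top" else 6,interpolation=2))
E
```

```text
0.025857565300901796 [-81.4  -0.   12.1] 15.0667
lifted [ 0.13448676 -0.60827403 -1.98266618] [0.02 0.01 0.05] 0.025780198029861864
down True [ 0.44234292 -0.08710523  0.00986632] [-0.36332486 -0.31522998  7.54939355] 17.75
```

View pics/scene3.png

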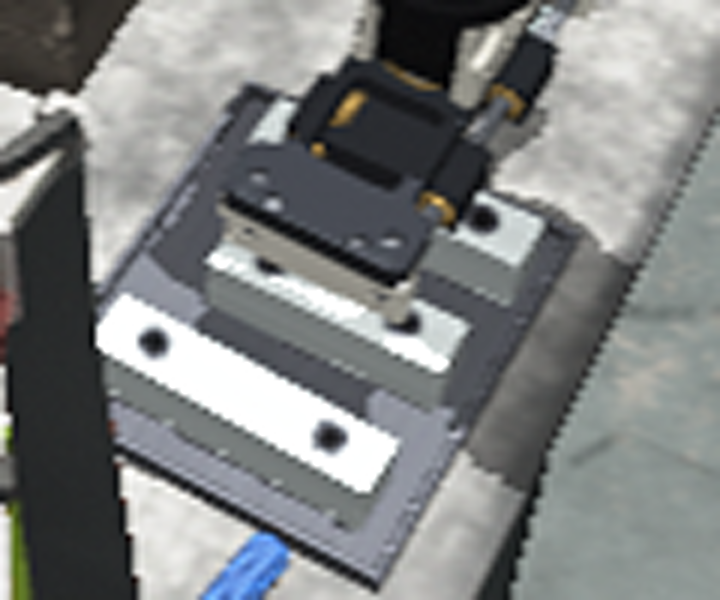

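View pics/top3.png

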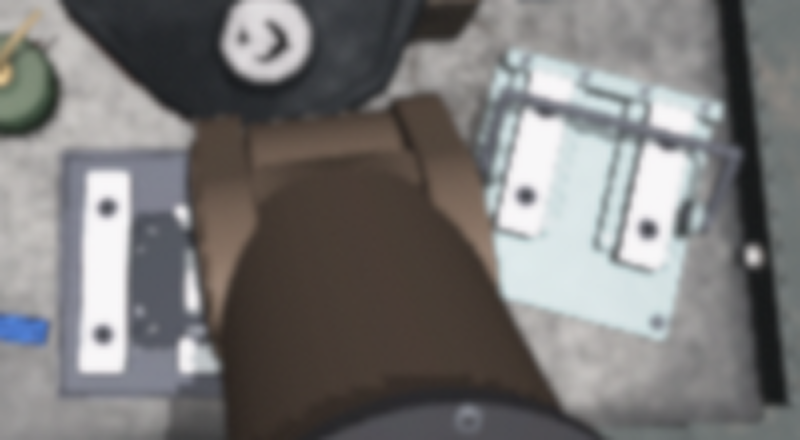

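```bash
python3 - <<'E'
from push import *
arm.grip(.036)
arm.move_linear([.442,-.087,.075],feed=.25)
arm.move_linear([.436,-.0284,.075],ori(np.radians(-1)),feed=.25)
print(arm.move_linear([.436,-.0284,.010],feed=.12,threshold=10),arm.read_tcp_pos())
arm.grip(0.0,55)
print(arm.read_gripper_width(),arm.read_force().round(1),arm.read_t())
arm.move_linear([.436,-.0284,.075],feed=.2)
print("lift",arm.read_force().round(1),arm.read_gripper_width())
arm.move_linear([.42,-.15,.075],ori(np.radians(-9)),feed=.25)
arm.move_linear(W(-108,0,75),ori(YAW),feed=.2)
arm.move_linear(W(-108,0,22),feed=.15)
print(arm.move_linear(W(-108,0,12.3),feed=.04,threshold=8),toR(arm.read_tcp_pos()).round(1),arm.read_force().round(1),arm.read_t())
for k in("top","scene"):
    cv2.imwrite(f"pics/{k}4.png",cv2.resize(arm.get_image(k)["color"][190:300,225:425] if k=="top" else arm.get_image(k)["color"][150:240,290:400],None,fx=4 if k=="top" else 6.6,fy=4 if k=="top" else 6.6,interpolation=2))
E
```

```text
False [ 0.43605151 -0.02885548  0.01010313]
0.025285152040761844 [-1.1 -0.5  7.8] 20.1167
lift [-0.1  0.  -3.5] 0.025494729572687794
True [-107.2    0.    12.5] [-1.2 -0.   7.9] 22.675
```

View pics/scene4.png

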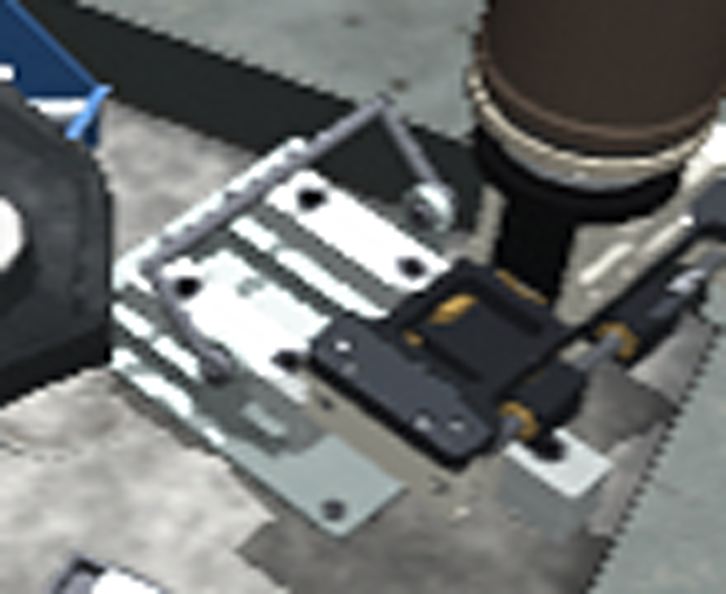

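View pics/top4.png

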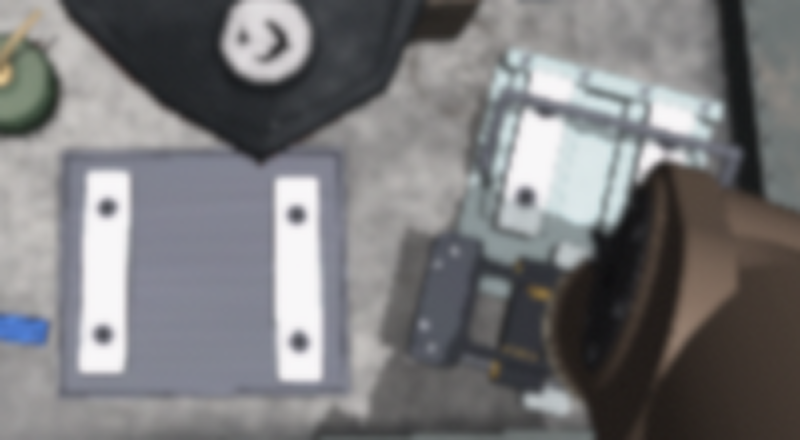

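```bash
python3 - <<'E'
from push import *
hit=arm.move_linear(W(-66,0,12.8),feed=.06,threshold=15)
f=arm.read_force();print(hit,toR(arm.read_tcp_pos()).round(1),"F",(f[:2]@d).round(1),(f[:2]@n).round(1),f[2].round(1),arm.read_gripper_width(),arm.read_t())
cv2.imwrite("pics/s5.png",cv2.resize(arm.get_image("scene")["color"][150:240,290:400],None,fx=6.6,fy=6.6,interpolation=2))
E
```

```text
True [-107.2    0.    12.6] F -1.7 0.1 7.6 0.02539750363976201 23.0083
```

View pics/s5.png

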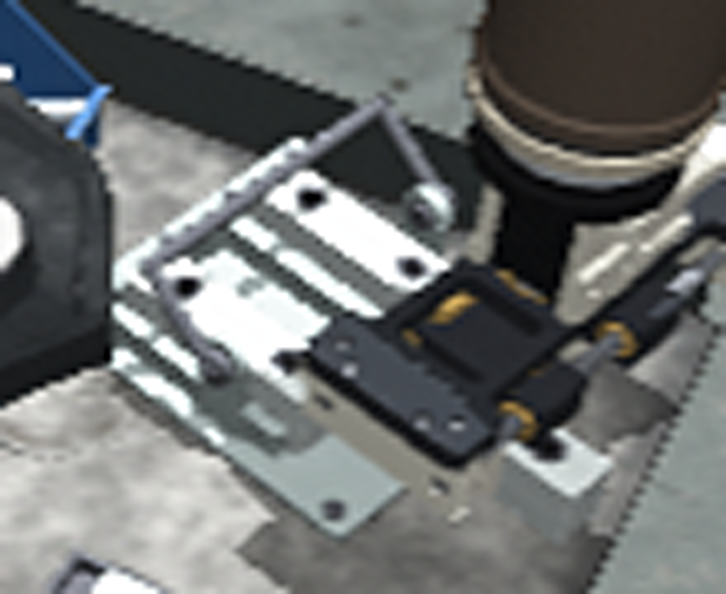

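```bash
python3 - <<'E'
from push import *
def rep(t,h=None):
    f=arm.read_force();print(t,h,toR(arm.read_tcp_pos()).round(1),"F",(f[:2]@d).round(1),(f[:2]@n).round(1),f[2].round(1),"T",arm.read_torque().round(2),arm.read_t())
arm.move_linear(W(-111,0,14),feed=.1); rep("back")
h=arm.move_linear(W(-66,0,13.4),feed=.06,threshold=15); rep("in",h)
E
```

```text
back None [-1.113e+02 -1.000e-01  1.410e+01] F 0.6 0.4 -3.1 T [ 0.03  0.03 -0.  ] 23.3083
in False [-66.6  -0.   13.3] F 0.1 -0.4 -2.7 T [ 0.09 -0.03 -0.01] 24.2083
```

```bash
python3 - <<'E'
from push import *
print(arm.move_linear(W(-66,0,12),feed=.04,threshold=6),toR(arm.read_tcp_pos()).round(1))
arm.grip(.040)
arm.move_linear(W(-66,0,65),feed=.25)
arm.grip(0.0)
arm.move_linear(W(-140,0,65),feed=.25)
push(0,x0=-132)
for y in(38,-38):
    arm.move_linear(W(-85,y,14),feed=.2); push(y,x0=-80)
arm.move_linear(W(-90,-20,110),feed=.25)
arm.move_linear(W(-110,0,200),feed=.25)
print(arm.read_t())
for k in("top","scene"):
    im=arm.get_image(k)["color"];cv2.imwrite(f"pics/{k}6.png",cv2.resize(im[190:300,225:425] if k=="top" else im[150:240,290:400],None,fx=4 if k=="top" else 6.6,fy=4 if k=="top" else 6.6,interpolation=2))
E
```

```text
False [-66.5  -0.   12.7]
push 0 True [-61.4   0.1  13.3] F rack -0.6 0.1 -0.7 28.0167
push 38 True [-61.1  37.8  13.3] F rack 0.7 0.7 0.0 29.2667
push -38 True [-61.6 -37.6  13.3] F rack -0.3 0.9 0.7 30.7
32.025
```

View pics/scene6.png

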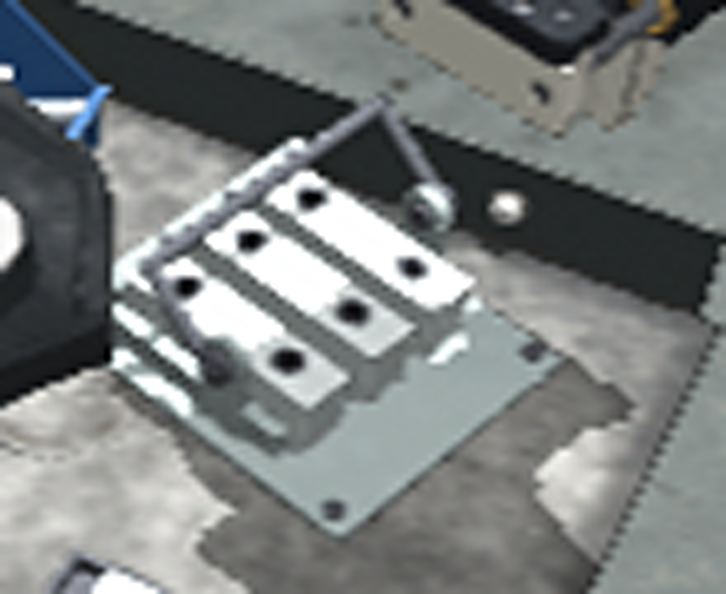

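View pics/top6.png

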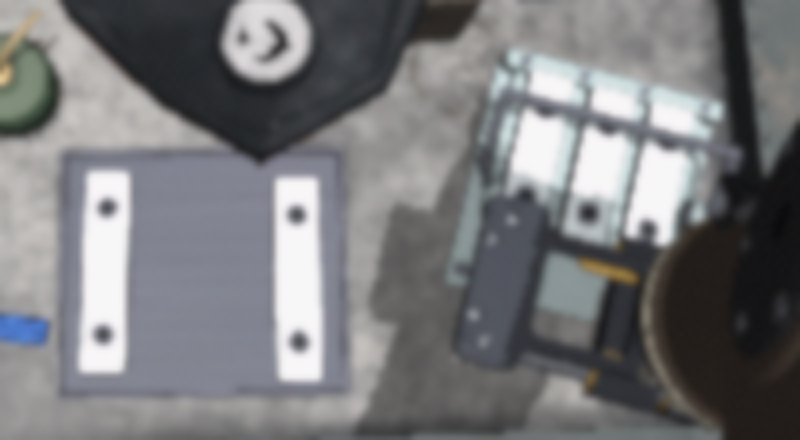

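```bash
python3 - <<'E'
from h import *; import pickle
exec(open("loc.py").read().split("for nm,a,b")[0])
print("obs sc",s1((152,268)),s1((381,103)),"top",top((512,98)),top((738,152)))
for q in(2.5,2.6,2.7,2.8,2.9,3.0):
    a=np.radians(207.6)-q; P=[W(-15+47.4*np.cos(a),y,44+47.4*np.sin(a)) for y in(69,-69)]
    print(q,proj(S,P).round(1).tolist(),proj(T,P).round(1).tolist(),toR(P[0])[[0,2]].round(1))
E
```

```text
obs sc [312.60606061 190.18181818] [347.3030303  165.18181818] top [352.625 214.125] [409.125 227.625]
2.5 [[317.1, 189.8], [352.4, 164.7]] [[350.6, 219.1], [409.1, 234.4]] [ 5.5 86.7]
2.6 [[315.9, 189.6], [351.0, 164.6]] [[350.9, 217.5], [409.1, 232.8]] [ 9.7 84.5]
2.7 [[314.7, 189.5], [349.8, 164.6]] [[351.1, 216.1], [409.1, 231.4]] [13.6 81.8]
2.8 [[313.5, 189.6], [348.6, 164.8]] [[351.2, 214.9], [409.0, 230.0]] [17.2 78.8]
2.9 [[312.5, 189.9], [347.5, 165.1]] [[351.3, 213.8], [408.8, 228.9]] [20.5 75.4]
3.0 [[311.6, 190.3], [346.5, 165.6]] [[351.3, 212.9], [408.5, 227.9]] [23.5 71.7]
```

```bash
python3 - <<'E'
from push import *
def rep(t,h=None):
    f=arm.read_force();print(t,h,toR(arm.read_tcp_pos()).round(1),"F",(f[:2]@d).round(1),(f[:2]@n).round(1),f[2].round(1),arm.read_t())
arm.move_linear(W(-60,-25,170),feed=.3)
arm.move_linear(W(46,-25,150),feed=.3)
h=arm.move_linear(W(46,-25,66),feed=.15,threshold=8);rep("behind",h)
if not h:
    h=arm.move_linear(W(-40,-25,66),feed=.1,threshold=15);rep("swing",h)
    for k in("top","scene"):
        im=arm.get_image(k)["color"];cv2.imwrite(f"pics/{k}7.png",cv2.resize(im[190:300,225:425] if k=="top" else im[150:240,290:400],None,fx=4 if k=="top" else 6.6,fy=4 if k=="top" else 6.6,interpolation=2))
E
```

```text
behind False [ 46.2 -25.2  67. ] F -0.0 -0.7 0.3 33.7
swing True [ 36.5 -25.1  68.2] F 2.3 0.4 1.9 34.05
```

View pics/scene7.png

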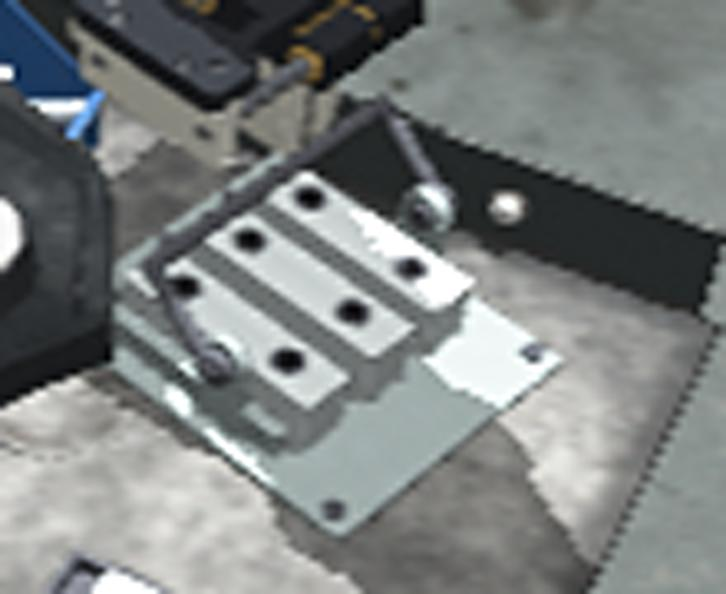

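```bash
python3 - <<'E'
from push import *
def rep(t,h=None):
    f=arm.read_force();print(t,h,toR(arm.read_tcp_pos()).round(1),"F",(f[:2]@d).round(1),(f[:2]@n).round(1),f[2].round(1),arm.read_t())
h=arm.move_linear(W(-40,-25,66),feed=.06,threshold=25);rep("swing",h)
for k in("top","scene"):
        im=arm.get_image(k)["color"];cv2.imwrite(f"pics/{k}7.png",cv2.resize(im[190:300,225:425] if k=="top" else im[150:240,290:400],None,fx=4 if k=="top" else 6.6,fy=4 if k=="top" else 6.6,interpolation=2))
E
```

```text
swing True [ 33.7 -25.   70.3] F 1.9 -0.4 2.5 34.6167
```

View pics/scene7.png

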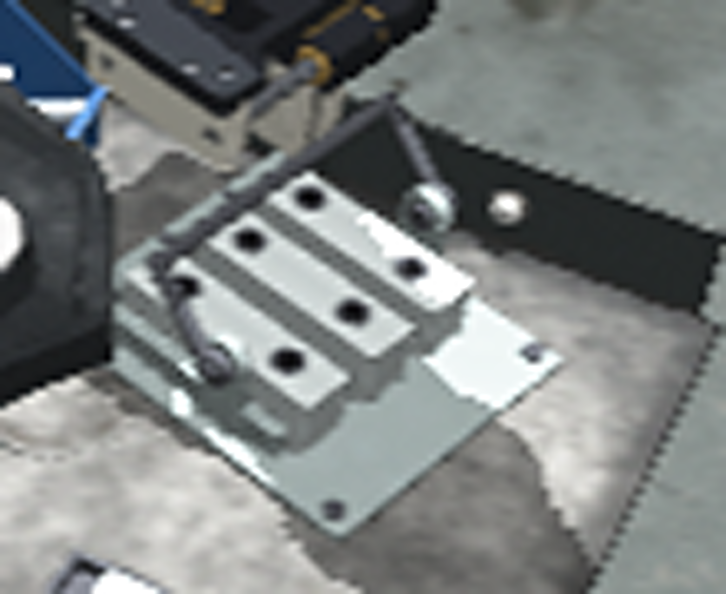

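```bash
cat > bail.py <<'E'
from push import *
def rep(t,h=None):
    f=arm.read_force();print(t,h,toR(arm.read_tcp_pos()).round(1),"F",(f[:2]@d).round(1),(f[:2]@n).round(1),f[2].round(1),arm.read_t())
def rod(a): a=np.radians(a); return -15+47.4*np.cos(a),44+47.4*np.sin(a)
E
python3 - <<'E'
from bail import *
for a in(52,65,80):
    x,z=rod(a); h=arm.move_linear(W(x+15,-25,z-8),feed=.06,threshold=40);rep(a,h)
    if h: break
im=arm.get_image("scene")["color"];cv2.imwrite("pics/scene8.png",cv2.resize(im[150:240,290:400],None,fx=6.6,fy=6.6,interpolation=2))
E
```

```text
52 False [ 29.7 -25.   73.6] F 3.5 1.6 3.5 34.9667
65 False [ 19.4 -25.   78.6] F 0.9 0.3 1.8 35.2917
80 False [  6.9 -25.   82.3] F -0.5 -0.9 -0.2 35.65
```

View pics/scene8.png

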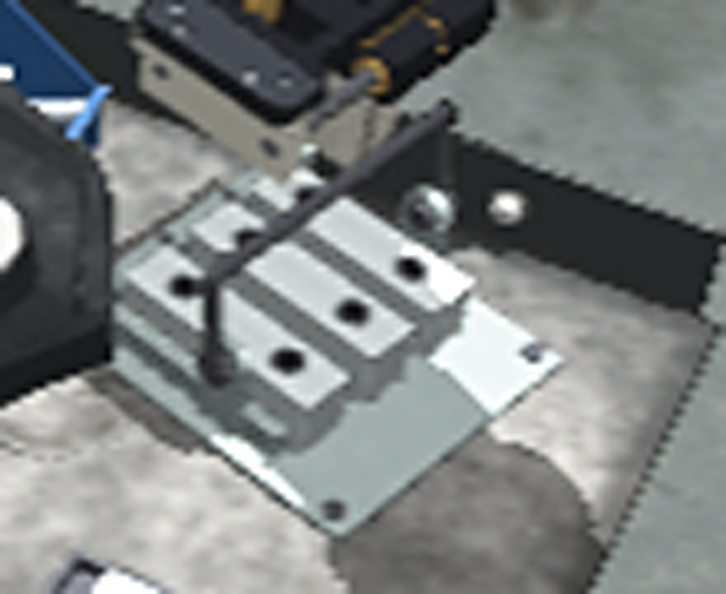

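```bash
python3 - <<'E'
from bail import *
for a in(95,110,125,140):
    x,z=rod(a); h=arm.move_linear(W(x+15,-25,z-9),feed=.08,threshold=40);rep(a,h)
    if h: break
im=arm.get_image("scene")["color"];cv2.imwrite("pics/scene9.png",cv2.resize(im[150:240,290:400],None,fx=6.6,fy=6.6,interpolation=2))
E
```

```text
95 False [ -4.7 -25.1  82.1] F -0.2 0.2 -0.3 36.0083
110 False [-16.7 -25.   79.4] F 0.4 -0.1 0.1 36.3167
125 False [-27.6 -25.   73.6] F -1.2 -0.4 -1.3 36.625
140 False [-36.6 -25.   65.3] F 0.5 -0.3 0.3 36.9333
```

View pics/scene9.png

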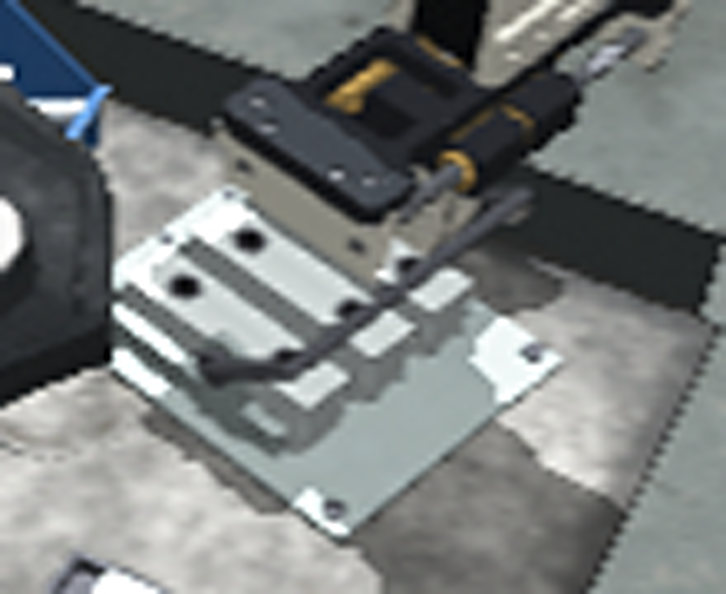

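```bash
python3 - <<'E'
from bail import *
x,z=rod(140)
arm.move_linear(W(x+17,-20,105),feed=.2)
arm.move_linear(W(-56,0,105),feed=.2)
for p in((-57,75),(-62,60),(-64,46),(-64,32)):
    h=arm.move_linear(W(p[0],0,p[1]),feed=.08,threshold=20);rep(p,h)
    if h: break
h=arm.move_linear(W(-64,0,20),feed=.04,threshold=15);rep("down",h)
p=toR(arm.read_tcp_pos())
im=arm.get_image("scene")["color"];cv2.imwrite("pics/sceneA.png",cv2.resize(im[150:240,290:400],None,fx=6.6,fy=6.6,interpolation=2))
E
```

```text
(-57, 75) False [-56.9  -0.2  74.8] F 0.6 -0.4 -0.3 38.1583
(-62, 60) False [-62.1   0.   60.1] F 0.3 -1.0 0.3 38.5083
(-64, 46) False [-64.1   0.   45.9] F 0.3 0.3 0.4 38.8333
(-64, 32) False [-64.3   0.   31.8] F 0.6 -0.6 0.6 39.1583
down True [-62.7  -0.1  25.1] F -5.4 1.2 21.0 39.4417
```

View pics/sceneA.png

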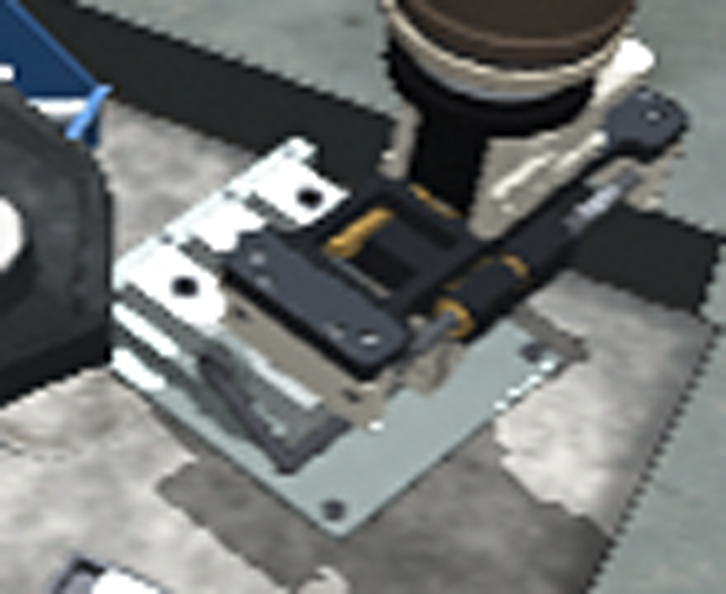

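```bash
python3 - <<'E'
from bail import *
arm.move_linear(W(-66,0,60),feed=.15)
arm.move_linear(W(-110,0,200),feed=.3)
q=np.array(arm.read_joint_pos()); 
P=arm.read_tcp_pos()
arm.move_ptp([.36,-.40,.42],ori(YAW-.4))
print(arm.read_t())
import pickle
ims={k:arm.get_image(k) for k in("top","scene")};pickle.dump(ims,open("ims2.pkl","wb"))
for k in ims:
    im=ims[k]["color"].copy()
    cv2.imwrite(f"pics/{k}_full.png",im)
    cv2.imwrite(f"pics/{k}B.png",cv2.resize(im[190:300,225:425] if k=="top" else im[150:240,290:400],None,fx=4 if k=="top" else 6.6,fy=4 if k=="top" else 6.6,interpolation=2))
    c=cam(ims[k])
    for q in(0,.06,.12):
        a=np.radians(207.6)-q; print(k,q,proj(c,[W(-15+47.4*np.cos(a),y,44+47.4*np.sin(a)) for y in(69,0,-69)]).round(1).tolist())
E
```

```text
41.5917
top 0 [[340.4, 247.7], [367.9, 255.0], [395.6, 262.5]]
top 0.06 [[340.5, 248.1], [368.0, 255.4], [395.8, 262.9]]
top 0.12 [[340.5, 248.4], [368.2, 255.8], [396.0, 263.3]]
scene 0 [[332.8, 220.1], [350.2, 206.6], [366.6, 193.8]]
scene 0.06 [[333.3, 219.8], [350.7, 206.2], [367.1, 193.4]]
scene 0.12 [[333.7, 219.3], [351.1, 205.8], [367.6, 192.9]]
```

View pics/sceneB.png

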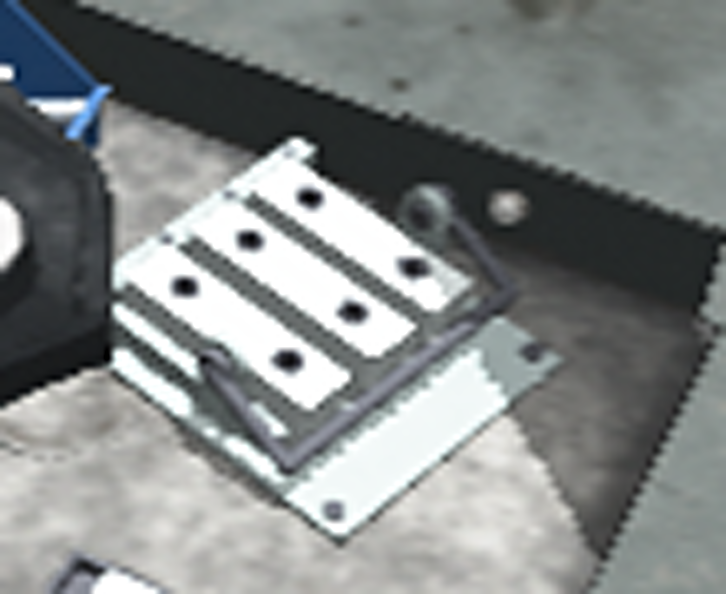

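View pics/topB.png

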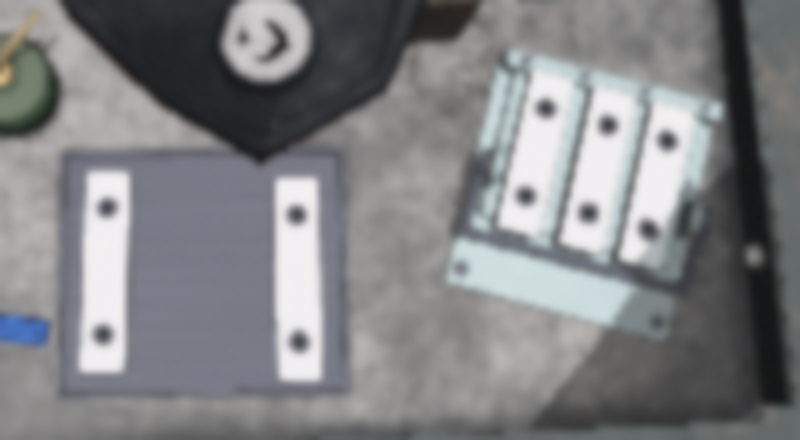

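View pics/scene_full.png

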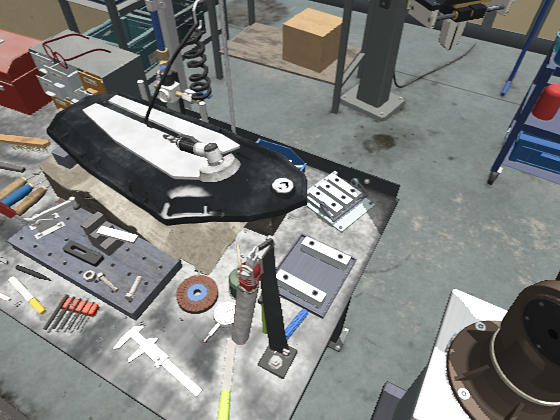

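```bash
python3 - <<'E'
exec(open("loc.py").read().split("for nm,a,b")[0].replace("ims.pkl","ims2.pkl"))
for nm,a,b in(("L",[(525,196),(546,107)],[(288,360),(185,287)]),("M",[(588,212),(608,124)],[(352,312),(249,240)]),("R",[(648,229),(668,140)],[(413,268),(310,198)])):
    P=np.array([cast(T,ref("top",top(p)),.036)[0] for p in a]);Q=np.array([cast(S,ref("scene",s1(p)),.036)[0] for p in b])
    print(nm,toR(P.mean(0)).round(1),toR(Q.mean(0)).round(1),np.linalg.norm(P[1]-P[0]).round(4))
from rig import arm
arm.hand_in()
E
```

```text
L [ 0.6 39.4 36. ] [ 0.2 36.5 36. ] 0.0559
M [ 0.3  0.3 36. ] [-0.1 -1.4 36. ] 0.0559
R [ -0.3 -37.4  36. ] [ -0.5 -40.4  36. ] 0.0569
the job is handed in; nothing more can be done
```

The job is done and handed in at about 42 s of the 72 s allowed. The interface gave no verdict.

- **Long bar:** it was in the middle lane, with holes 77 mm apart against 56 mm on the two short bars. I pushed the two short bars back, drew the long one out and laid it in the empty right third of the tray. It touched the tray floor at the expected height. The other long bar was left where it was.
- **Short bar from the tray:** it is now in the middle lane, and I pushed all three bars against the rear stop. The pushes ended within 0.5 mm of each other. In both camera views the bar middles lie within 0.6 mm of the home position, along the lanes.
- **Bail:** I swung it over and pressed it down until it stopped. The fingertip ended at 25 mm, where about 26 mm was expected for fully down. The pictures show the rod in front of all three ends, within about a pixel of its fully-down position.

**What did not go smoothly:**
- The first slide into the lane stopped at once on the force limit. Raising the bar 1 mm let it go in.
- The first two straight pushes on the bail stopped on the force limit. Following the rod's arc worked.
- The two cameras disagree by about 2–3 mm in the sideways positions of the bars, a little more than their calibration. The bar went into the lane with almost no side force.

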